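Hold the sprung strip guide square

TASK

Pick up the square and lay it flat on the bed of the strip-guide fixture, then press its outside corner fully home into the corner between the fixed rail and the sprung swing bar, stock (the thick leg) along the rail and blade (the thin leg) along the bar, until both faces touch and the bar is pushed out square to the rail. Finish while still gripping the square and pressing it against both, so that the bar stays square; do not let go, and leave the other things on the bench where they are.

Things in the scene. Friction and masses are not known exactly. Their poses are not given: they have to be found in the camera images.
- square: L-shaped square, 0.25-0.5 kg, flat on the bench's right half. Origin: foot of its outside corner (heel); x along the blade, y along the stock, z up. Thick aluminium stock: x 0-22 mm, y 0-110, 40 high. Thin steel blade: y 0-32, out to x 150, 6 thick, at the underside. Outer faces x=0 (to the rail), y=0 (to the swing bar). Grip the stock's upper half across its width, near y 43, to clear the rail.
- fixture: strip-guide fixture, fixed to the bench's left half: dark bed 12 mm thick (x -25 to 175, y -30 to 160 mm) with a rail and a swing bar on two edges. Origin: on the bench, below the inside corner, on the bar's pivot axis. x along the bar's face when square, y along the rail's face, z up. The square, when home, has the same axes and its origin 12 mm above this one.
- rail: fixed steel rail on the bed, 22 mm wide, 160 mm long, 16 mm high above the bed (top 28 mm over the bench). Its inner face is the fixture's plane x = 0, from y = 0 to 160, looking to +x. Origin: at the inside corner, on the bed's top; axes as the fixture's
- swing_bar (a joint): pivoted steel bar on the bed, 20 mm thick, 16 high; its inner face runs 1 to 171 mm from the pivot. Value, rad: 0 = square to the rail; starts at 0.14 (8 degrees in over the bed, free end 24 mm in), held by a spring of 0.18 to 0.27 N m: about 2 N at the blade's end pushes it out to 0; it springs back when released. It can go past square to -0.06.
- bar_end (a point): top edge of the swing bar's inner face at its free end, 171 mm from the pivot
- bearing: steel bearing ring, 42 mm across, 14 mm high, standing on the fixture's bed near the corner farthest from the inside corner; leave it alone. Origin: centre of its underside
- spanner: loose spanner lying at the back of the bench; leave it alone
- can: upright can, 60 mm across, 90 mm high, at the back right; leave it alone
- marker: white marker pen, 120 mm long, lying on the left; leave it alone
- shim_box: small cardboard box 70 x 50 x 30 mm at the back; leave it alone
- strip_roll: small dark ring of rolled strip, 110 mm across, 25 mm high, on the left; leave it alone
- roller: black rubber-covered roller, 36 mm thick, 90 mm long, lying on the right; leave it alone
Mind the look-alikes: they are no part of the job. Leave any green look-alike of the square alone.

How it is judged:
On the way:
1. the square is picked up off the bench in the gripper (height (world z) of square above 0.015 m and contact force between the fingers and square above 3 N), for 0.2 s.
At the end, for the whole second after the job is handed in: Square still gripped (over 3 N), flat (2 deg, under 5 mm off the bed), heel within 4 mm of the inside corner and 3 mm of the rail face, aligned within 0.025 rad, pressing the rail over 1.5 N and the bar over 1 N; bar within 0.025 rad of square; at rest; others moved under 30 mm (horizontal distance between square and fixture below 0.004 m and x of square in the frame of rail between -0.003 and 0.003 m and z of square in the frame of rail below 0.005 m and angle between the x axis of square and the x axis of fixture, either way round below 0.025 rad and angle between square's own z axis and vertical below 0.035 rad and value of joint swing_bar between -0.025 and 0.025 rad and contact force between square and rail above 1.5 N and contact force between square and swing_bar above 1 N and contact force between the fingers and square above 3 N and linear speed of square below 0.02 m/s); the arm keeps its last pose, push and grip.
It fails at once if another thing on the bench is pushed about (more than 30 mm) (distance of any of bearing, spanner, can, marker, shim_box, strip_roll, roller from where it was at the start of the episode above 0.03 m).
It also fails if it takes over 38 s, if anything falls off the work surface, if the arm or the gripper's body presses on something with over 40 N, if the wrist force passes 120 N, or if a joint passes its speed limit or range.

ROBOT

A 6-joint arm with a two-finger parallel gripper is mounted at the origin on the work surface. World frame = base frame: x ahead of the robot, y to its left, z up, the work surface at z = 0. Lengths are in m, angles in rad, forces in N, time in s.
With the tool pointing down it reaches from about 0.25 to 0.8 m from the base axis. Payload 8.5 kg.
Tool frame: the origin (TCP) lies on the centre line of the jaws, within the pads' length; the fingertips stand 22 mm ahead of it and the grasp point (between the pads) lies 3 mm ahead of it (env.nose_length is the distance from the TCP to the fingertips, in m); z points along the fingers, y is the line along which they close (so a half turn about z gives the same grasp; the last joint's range is limited). The gripper opens to 85 mm and grips with 20 to 120 N. Pads are 22 mm wide; open, the fingers measure 114 mm over their backs; the gripper's body (76 mm by 85 mm) begins 54 mm behind the grasp point. The pads swing forward as they close: fully open they stand 13 mm farther back than shut.
Start: joints at [-1.208, 0.238, -0.013, 1.319, 0, 1.571], TCP at [0.186, -0.491, 0.223] pointing down, gripper open.
Joint ranges: [-2.66, 2.66], [-1.03, 1.9], [-1.14, 1.46], [-1.82, 2.27], [-1.45, 1.34], [-3.14, 3.14]. Speed limits (rad/s): [2.22, 2.22, 2.79, 3.14, 3.14, 3.14].

INTERFACE

Orientations are given as a unit quaternion [x, y, z, w].
In Python, from cell import env, effector, viewer gives the robot as it stands. The module is installed in compiled form; this text tells all that it offers. Calls block until the motion is done:
- env.movep(position, orientation): joint-space move of the TCP to a pose.
- env.move_linear(position, vel=0.15, attitude=None, contact_N=None): straight line of the TCP; attitude=None keeps the orientation; vel is the mean speed in m/s. With contact_N (N) it stops when the force on the tool has changed by that much, and returns True; else False.
- env.move_joints(angles): joint-space move.
- effector.command_gripper(opening, grasp_force=None): finger opening in m; grasp_force is the grip in N (None keeps the last); returns when the fingers have stopped.
- env.dwell(seconds).
- env.solve_ik(position, orientation): joint angles nearest the present ones, or None.
- env.sense(): the state.
- viewer.capture(name): name is "scene" or "top" or "wrist"; returns a dict with "frame" (420x560x3 uint8, red, green, blue), "z_map" (420x560 float32, m along the optical axis (not along the pixel's ray), 0 where there is no reading), "K" (3x3 intrinsics, pixels), "dist" ([k1, k2, p1, p2, k3] as OpenCV has them; the pictures are not rectified), "R" (3x3) and "t" (3): a world point X has camera coordinates R X + t. Camera axes: x right, y down, z forward; pixel columns grow to the right and rows downward; lengths in m; the calibration is good to about 2 mm. A picture is of the moment at which its call begins.
A pose or a line that the arm cannot do raises env.Unreachable and nothing moves.
- env.job_done(): hands the job in; it is judged then, once.
The state is a dict: "clock": time; "joints": joint angles; "qd": joint speeds; "joint_efforts": joint torques, N m; "ee_pos": TCP position; "ee_rot": TCP orientation; "wrist_force": force on the tool from outside, world axes, zero at the start; "wrist_torque": the same for the moment, N m; "grip_width": finger opening in m; "finger_force": force on a finger pad.
Only numpy, scipy, OpenCV 4.12 (cv2) and the standard library are available. Lean on these libraries where they do the work, as an engineer would, in place of code of your own. Each camera call takes 0.05 s, during which the arm holds its last target. There are 200 camera calls.

## Working session

There is one attempt and no reset: what is moved stays moved. The work goes in short steps, each a Python script; the robot and the scene stay as the last script left them, time stands still between calls to the robot, and variables do not carry over. Pictures are saved under pics/ and viewed, at most 14 in all, crops included, and the job is handed in when it is done.

```bash
mkdir -p pics
cat > h.py <<'E'
import numpy as np, cv2, pickle
from cell import env, effector, viewer
def cap(cam, name):
    c=viewer.capture(cam); pickle.dump(c,open(f'pics/{name}.pkl','wb'))
    cv2.imwrite(f'pics/{name}.png',c['frame'][:,:,::-1]); return c
def load(name): return pickle.load(open(f'pics/{name}.pkl','rb'))
def rays(c,px):
    u=cv2.undistortPoints(np.array(px,float).reshape(-1,1,2),c['K'],np.array(c['dist'],float)).reshape(-1,2)
    d=np.c_[u,np.ones(len(u))]@c['R']; o=-c['R'].T@c['t']
    return o,d
def onplane(c,px,z):
    o,d=rays(c,px); return o+d*((z-o[2])/d[:,2])[:,None]
def depthpts(c,px):
    o,d=rays(c,px); p=np.array(px).astype(int); return o+d*c['z_map'][p[:,1],p[:,0]][:,None]
def proj(c,X):
    r,_=cv2.Rodrigues(c['R']); return cv2.projectPoints(np.array(X,float).reshape(-1,1,3),r,np.array(c['t'],float),c['K'],np.array(c['dist'],float))[0].reshape(-1,2)
def tri(cs,pxs):
    A=np.zeros((3,3));b=np.zeros(3);L=[]
    for c,p in zip(cs,pxs):
        o,d=rays(c,[p]);d=d[0]/np.linalg.norm(d[0]);P=np.eye(3)-np.outer(d,d);A+=P;b+=P@o;L.append((P,o))
    X=np.linalg.solve(A,b);return X,[np.linalg.norm(P@(X-o)) for P,o in L]
E
python3 - <<'E'
from h import *
for n in ('top','scene'):
    c=cap(n,n+'0'); print(n,-c['R'].T@c['t'],c['K'][0,0],c['dist'])
s=env.sense();print(s['clock'],s['wrist_force'],s['grip_width'])
t=load('top0')['frame'];s=load('scene0')['frame']
E
```

```text
top [ 0.36535718 -0.05753216  1.64938306] 530.4013488256767 [-0.02682045  0.          0.          0.          0.        ]
scene [1.39160409 0.62780688 1.17070094] 537.9827997617085 [0.04066851 0.         0.         0.         0.        ]
0.1 [ 0.69971402 -0.32890205  0.15442144] 0.08515738139413696
```

View pics/top0.png

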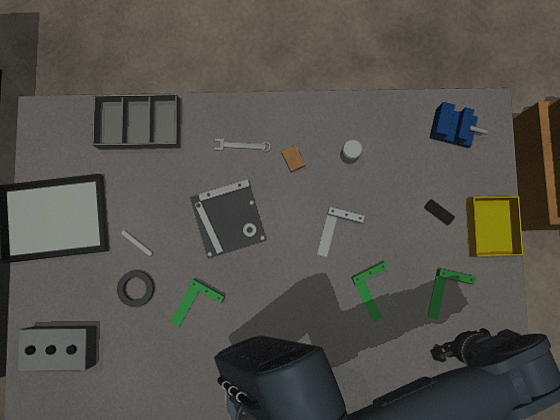

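View pics/scene0.png

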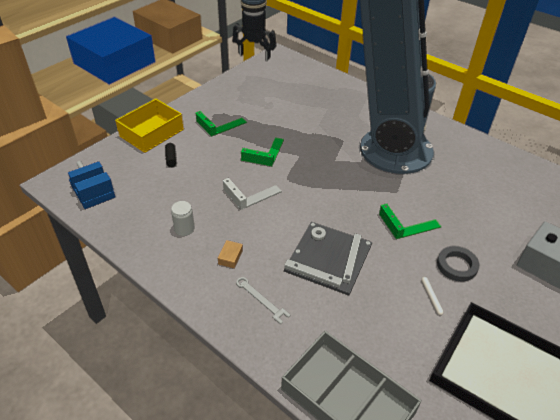

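Run:
```python
from h import *
from scipy.spatial.transform import Rotation as Rn
c=load('top0');s=load('scene0')
for n,p in dict(heel=(330,207),stockend=(364,219),bladeend=(325,256),corner=(200,203),railend=(248,183),barend=(218,250),bearing=(250,230)).items():
    print(n,onplane(c,[p],0.02)[0].round(3),depthpts(c,[p])[0].round(3))
st=env.sense();print(Rn.from_quat(st['ee_rot']).as_matrix().round(2))
a=cv2.resize(c['frame'][170:270,180:390],None,fx=3.5,fy=3.5,interpolation=cv2.INTER_CUBIC)
cv2.imwrite('pics/crop.png',a[:,:,::-1])
```

```text
heel [ 0.568 -0.203  0.02 ] [ 0.565 -0.201  0.041]
stockend [ 0.529 -0.307  0.02 ] [ 0.531 -0.31  -0.001]
bladeend [ 0.417 -0.183  0.02 ] [ 0.418 -0.184  0.005]
corner [0.587 0.2   0.02 ] [0.585 0.198 0.031]
railend [0.647 0.051 0.02 ] [0.646 0.05  0.025]
barend [0.44  0.144 0.02 ] [0.44  0.144 0.025]
bearing [0.5   0.046 0.02 ] [0.5   0.046 0.02 ]
[[ 0.93  0.35 -0.  ]
 [ 0.35 -0.93  0.  ]
 [ 0.   -0.   -1.  ]]
```

View pics/crop.png

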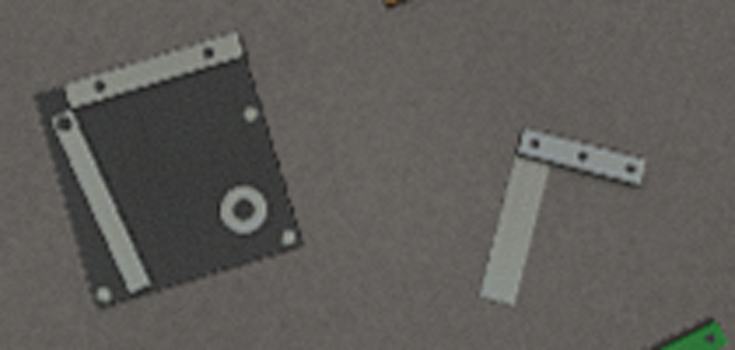

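The square is the grey L at (340,230) px: bright thick stock and thin blade, on the right half. The green Ls at (197,300), (370,290) and (450,290) are look-alikes. In the fixture, the rail is the upper strip, (195,195)-(248,183) px. The swing bar is the left strip, (200,205)-(218,250), with its pivot at the top-left.

```bash
cat >> h.py <<'E'
from scipy.spatial.transform import Rotation as Rn
def quat(ang):  # tool down, tool y at world angle ang
    y=np.array([np.cos(ang),np.sin(ang),0]);z=np.array([0,0,-1.]);return Rn.from_matrix(np.c_[np.cross(y,z),y,z]).as_quat()
E
python3 - <<'E'
from h import *
c=viewer.capture('wrist');s=env.sense();T=Rn.from_quat(s['ee_rot']).as_matrix()
C=-c['R'].T@c['t'];print('cam in tool',T.T@(C-s['ee_pos']),'axes',(c['R']@T).round(3).tolist(),c['K'][0])
q=quat(-0.27)
R=Rn.from_quat(q).as_matrix()
off=R@(T.T@(C-s['ee_pos'])); d=R@(T.T@c['R'][2])
for i,(dx,dy) in enumerate([(0.0,-0.04),(0.0,0.05)]):
    h=0.27; p=np.array([0.515+dx,-0.225+dy,h])
    t=p-np.r_[off[:2],0]-np.r_[(d*(h+off[2])/-d[2])[:2],0]; t[2]=h
    print(t)
    (env.movep if i==0 else lambda a,b:env.move_linear(a,vel=.3))(t,q); cap('wrist',f'sq{i}')
s=env.sense();print(s['clock'],s['joints'])
a=np.hstack([load(f'sq{i}')['frame'] for i in (0,1)]);cv2.imwrite('pics/sq.png',cv2.resize(a,(800,300))[:,:,::-1])
E
```

```text
cam in tool [ 0.06738588  0.00100761 -0.15035289] axes [[0.0, 1.0, 0.0], [-0.965, 0.0, -0.261], [-0.261, -0.0, 0.965]] [336.12545729   0.         279.15423123]
[ 0.52649144 -0.220256    0.27      ]
[ 0.52649144 -0.130256    0.27      ]
2.3083 [-2.43401124e-01  2.57897989e-01  1.33269478e-01  1.44582874e+00
 -3.92756190e-04  1.59781397e+00]
```

View pics/sq.png

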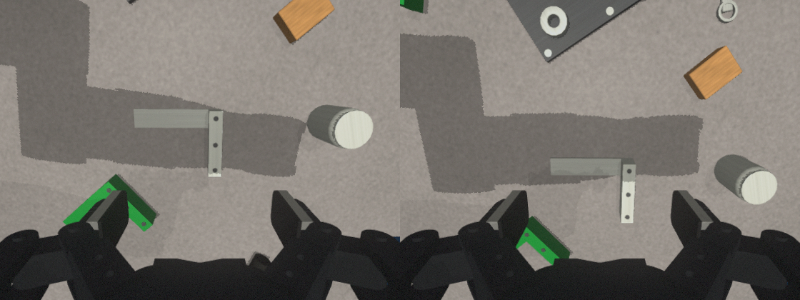

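Both wrist views show the square: view 0 has its stock at full-res px (~300,155-245) and blade (190-300,165). View 1 has its stock at (~318,230-312). A shadow crosses it, so I segment by height and then check with triangulated corners.

```bash
cat >> h.py <<'E'
def heightmap(c):
    h,w=c['z_map'].shape;u,v=np.meshgrid(np.arange(w),np.arange(h));px=np.c_[u.ravel(),v.ravel()]
    o,d=rays(c,px);X=o+d*c['z_map'].ravel()[:,None];X[c['z_map'].ravel()==0]=np.nan
    return X.reshape(h,w,3)
def rect(c,mask,z):
    m=cv2.findContours(mask.astype(np.uint8),cv2.RETR_EXTERNAL,cv2.CHAIN_APPROX_NONE)[0]
    m=max(m,key=cv2.contourArea).reshape(-1,2);P=onplane(c,m,z)[:,:2]
    return cv2.minAreaRect((P*1000).astype(np.float32)),m
E
python3 - <<'E'
from h import *
cs=[load('sq0'),load('sq1')];crn=[]
for c in cs:
    H=heightmap(c);near=(np.hypot(H[...,0]-.5,H[...,1]+.235)<.14)
    bench=np.nanmedian(H[...,2][near]);g=c['frame'].astype(int);sat=g.max(2)-g.min(2)
    st=near&(H[...,2]>.025)&(H[...,2]<.06)&(sat<40)
    r,m=rect(c,st,.04);b=cv2.boxPoints(r);b=b[np.argsort(b[:,1])]
    print('bench',bench.round(4),'stock z',np.nanmedian(H[...,2][st]).round(4),'rect',[np.round(x,1) for x in r]);
    mp=cv2.approxPolyDP(m.reshape(-1,1,2),4,True).reshape(-1,2);print(mp.tolist())
    # holes
    g8=c['frame'].mean(2);gb=cv2.GaussianBlur(g8.astype(np.float32),(0,0),1)
    box=cv2.minAreaRect(m.astype(np.float32));hull=np.zeros(st.shape,np.uint8);cv2.fillConvexPoly(hull,cv2.boxPoints(box).astype(int),1);hull=cv2.erode(hull,np.ones((5,5)))
    bh=cv2.morphologyEx(g8.astype(np.uint8),cv2.MORPH_BLACKHAT,np.ones((13,13)))
    n,_,s,cen=cv2.connectedComponentsWithStats(((bh>25)&(hull>0)).astype(np.uint8))
    hs=[cen[i] for i in range(1,n) if s[i,4]>4];hs.sort(key=lambda p:p[1]);print('holes',np.round(hs,1).tolist());crn.append(hs)
    bl=near&(H[...,2]>.003)&(H[...,2]<.012);print('blade px',bl.sum());
    if bl.sum()>200:
        bl=cv2.morphologyEx(bl.astype(np.uint8),cv2.MORPH_OPEN,np.ones((5,5)));print(rect(c,bl,.006)[0])
if len(crn[0])==len(crn[1]):
    for a,b in zip(*crn):print('tri',[np.round(x,4) for x in tri(cs,[a,b])])
E
```

```text
bench 0.3267 stock z 0.0393 rect [array([ 546.9, -247.8]), array([108.1,  22.5]), np.float64(74.2)]
[[293, 155], [292, 246], [309, 246], [312, 156]]
holes [[302.0, 165.8], [301.2, 203.0], [291.0, 237.0], [300.7, 238.4]]
blade px 2762
((484.9735412597656, -191.45509338378906), (31.899606704711914, 127.76322174072266), 74.37510681152344)
bench 0.3388 stock z 0.0392 rect [array([ 547.1, -245.6]), array([113.2,  23.3]), np.float64(74.3)]
[[312, 226], [309, 309], [326, 311], [330, 229]]
holes [[320.6, 239.1], [319.1, 272.2], [317.9, 303.6]]
blade px 2433
((485.8014831542969, -189.91775512695312), (31.317415237426758, 128.111572265625), 74.57515716552734)
```

Run:
```python
from h import *
cs=[load('sq0'),load('sq1')]
for a,b in [((302,165.8),(320.6,239.1)),((301.2,203),(319.1,272.2)),((300.7,238.4),(317.9,303.6))]:print('tri',[np.round(x,4) for x in tri(cs,[a,b])])
q=quat(0.28);R=Rn.from_quat(q).as_matrix()
off=R@np.array([.0674,.001,-.1504]);d=R@np.array([-.261,0,.965])
for i,(dx,dy) in enumerate([(0,-.04),(0,.05)]):
    h=.19;p=np.array([.545+dx,.115+dy]);t=np.r_[p-off[:2]-(d*(h+off[2]+0)/-d[2])[:2]*1,h];t[:2]=p-off[:2]-d[:2]*(h-off[2]*-1)/(-d[2]) if 0 else p-off[:2]-d[:2]*(h+off[2])/(-d[2])
    print(t);(env.movep if i==0 else lambda a,b:env.move_linear(a,vel=.3))(t,q);cap('wrist',f'fx{i}')
s=env.sense();print(s['clock'],s['joints'])
a=np.hstack([load(f'fx{i}')['frame'] for i in (0,1)]);cv2.imwrite('pics/fx.png',cv2.resize(a,(800,300))[:,:,::-1])
```

```text
tri [array([ 0.5584, -0.2076,  0.0383]), array([0.0001, 0.0001])]
tri [array([ 0.5466, -0.2492,  0.0381]), array([0., 0.])]
tri [array([ 0.535 , -0.2915,  0.0374]), array([0.0001, 0.0001])]
[0.53722215 0.09842974 0.19      ]
[0.53722215 0.18842974 0.19      ]
3.8167 [ 3.35873003e-01  3.25949785e-01  2.61933311e-02  1.27080235e+00
 -3.87445674e-04  1.62777937e+00]
```

View pics/fx.png

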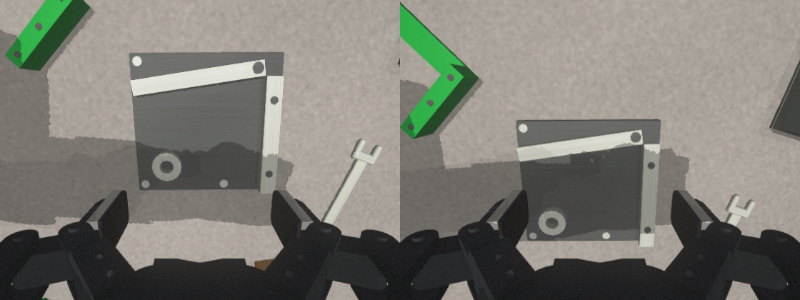

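Run:
```python
from h import *
cs=[load('fx0'),load('fx1')]
x0=np.array([-.961,-.275]);y0=np.array([.275,-.961]);O=np.array([.585,.195])
for c in cs:
    H=heightmap(c);L=(H[...,:2]-O);X=L@x0;Y=L@y0;z=H[...,2]
    reg=(X>-.04)&(X<.19)&(Y>-.045)&(Y<.175)
    bed=reg&(X>.03)&(X<.1)&(Y>.06)&(Y<.09)
    m=reg&(z>.0235)&(z<.04)
    print('bed z',np.median(z[bed]).round(4),'top z',np.median(z[m]).round(4),m.sum())
    lab=cv2.connectedComponentsWithStats(m.astype(np.uint8))
    print([tuple(s) for s in lab[2] if s[4]>150])
    ct=np.vstack([k.reshape(-1,2) for k in cv2.findContours(m.astype(np.uint8),cv2.RETR_EXTERNAL,cv2.CHAIN_APPROX_NONE)[0] if cv2.contourArea(k)>150])
    P=onplane(c,ct,.028)[:,:2]-O;px,py=P@x0,P@y0
    def fit(sel):
        Q=(P+O)[sel]
        for _ in range(3):
            vx,vy,a,b=cv2.fitLine((Q*1000).astype(np.float32),cv2.DIST_HUBER,0,.01,.01).ravel();n=np.array([-vy,vx]);e=(Q*1000-[a,b])@n;Q=Q[abs(e)<2]
        return np.array([a,b]),np.array([vx,vy]),len(Q),np.std(e)
    r=fit((py>.03)&(py<.13)&(px>-.008)&(px<.012))
    ro=fit((py>.03)&(py<.13)&(px<-.012))
    exp=px*np.tan(.14)
    b=fit((px>.03)&(px<.15)&(abs(py-exp)<.008))
    bo=fit((px>.03)&(px<.15)&(abs(py-exp+.02)<.008))
    A=np.c_[r[1],-b[1]];k=np.linalg.solve(A,b[0]-r[0]);cor=r[0]+k[0]*r[1]
    yd=r[1]*np.sign(r[1]@y0);bd=b[1]*np.sign(b[1]@x0);xd=np.array([yd[1],-yd[0]])
    print('corner',cor,'y dir',yd,'bar angle',np.arctan2(bd@yd,bd@xd),'rail w',abs((ro[0]-r[0])@xd),'bar w',abs((bo[0]-b[0])@np.array([-bd[1],bd[0]])),r[2:],b[2:])
    F=(P+O)*1000-cor;print('rail y ext',(F@yd)[(F@xd)<-3].min(),(F@yd).max(),'bar end x',(F@xd)[(F@yd)<35].max())
    # bed extents & holes via blob circle detection
    g=c['frame'].mean(2).astype(np.uint8);bh=cv2.morphologyEx(g,cv2.MORPH_BLACKHAT,np.ones((17,17)))
    hm=(bh>40)&cv2.dilate(m.astype(np.uint8),np.ones((9,9))).astype(bool)
    n,_,s,cen=cv2.connectedComponentsWithStats(hm.astype(np.uint8))
    for i in range(1,n):
        if s[i,4]>25 and max(s[i,2:4])<22:print('hole',cen[i].round(1),((onplane(c,[cen[i]],.028)[0,:2]*1000-cor)@np.c_[xd,yd]).round(1))
```

```text
bed z 0.2831 top z 0.0273 9431
[(np.int32(0), np.int32(0), np.int32(560), np.int32(420), np.int32(225769)), (np.int32(182), np.int32(83), np.int32(190), np.int32(52), np.int32(4460)), (np.int32(362), np.int32(106), np.int32(36), np.int32(165), np.int32(3938)), (np.int32(213), np.int32(213), np.int32(42), np.int32(40), np.int32(1033))]Traceback (most recent call last):
  File "<stdin>", line 19, in <module>
  File "<stdin>", line 17, in fit
cv2.error: OpenCV(4.12.0) /io/opencv/modules/imgproc/src/linefit.cpp:50: error: (-215:Assertion failed) count > 0 in function 'fitLine2D_wods'
```

```bash
cat > fx.py <<'E'
from h import *
x0=np.array([-.961,-.275]);y0=np.array([.275,-.961])
def fixture(c,O=np.array([.585,.195])):
    H=heightmap(c);L=(H[...,:2]-O);X=L@x0;Y=L@y0;z=H[...,2]
    reg=(X>-.045)&(X<.2)&(Y>-.05)&(Y<.18)
    m=reg&(z>.0235)&(z<.04)
    bed=reg&(X>.03)&(X<.1)&(Y>.06)&(Y<.1)&(z<.04);print('bed z',np.median(z[bed]).round(4),'top z',np.median(z[m]).round(4))
    n,lab,s,_=cv2.connectedComponentsWithStats(m.astype(np.uint8))
    E=[]
    for i in np.argsort(-s[1:,4])[:2]+1:
        r,ct=rect(c,lab==i,.028);E.append((r,onplane(c,ct,.028)[:,:2]*1000));print('rect',[np.round(v,2) for v in r])
    def edge(P,d,side):  # P contour, d long dir guess, side normal
        along=P@d;lo,hi=along.min(),along.max();P=P[(along>lo+20)&(along<hi-20)]
        s_=P@side;P=P[s_>np.median(s_[s_>s_.mean()])-4]
        for _ in range(3):
            vx,vy,a,b=cv2.fitLine(P.astype(np.float32),cv2.DIST_HUBER,0,.01,.01).ravel();e=(P-[a,b])@np.array([-vy,vx]);P=P[abs(e)<max(1.5,2*e.std())]
        v=np.array([vx,vy]);return np.array([a,b]),v*np.sign(v@d),e.std()
    E.sort(key=lambda e:abs((e[1]@y0).ptp() if hasattr(e[1],'ptp') else np.ptp(e[1]@y0)))
    bar,rail=E[0][1],E[1][1]
    ra,yd,e1=edge(rail,y0,x0);xd=np.array([yd[1],-yd[0]])
    ba,bd,e2=edge(bar,x0,y0)
    ro,yo,_=edge(rail,y0,-x0);bo,_,_=edge(bar,x0,-y0)
    k=np.linalg.solve(np.c_[yd,-bd],ba-ra);cor=ra+k[0]*yd
    print('corner',cor.round(2),'ydir ang',np.arctan2(yd[1],yd[0]).round(4),'outer',np.arctan2(yo[1],yo[0]).round(4),'bar',np.arctan2(bd@yd,bd@xd).round(4),'rail w',abs((ro-ra)@xd).round(2),'bar w',abs((bo-ba)@np.array([-bd[1],bd[0]])).round(2),'std',e1,e2)
    print('rail y ext',((rail-cor)@yd).min().round(1),((rail-cor)@yd).max().round(1),'bar ext',((bar-cor)@bd).min().round(1),((bar-cor)@bd).max().round(1))
    return cor,yd,bd,m,lab
E
python3 - <<'E'
from fx import *
cs=[load('fx0'),load('fx1')]
for c in cs:
    cor,yd,bd,m,lab=fixture(c);xd=np.array([yd[1],-yd[0]])
    g=c['frame'].mean(2).astype(np.uint8);bh=cv2.morphologyEx(g,cv2.MORPH_BLACKHAT,np.ones((17,17)))
    n,_,s,cen=cv2.connectedComponentsWithStats(((bh>35)&(cv2.erode(cv2.morphologyEx(m.astype(np.uint8),cv2.MORPH_CLOSE,np.ones((9,9))),np.ones((5,5)))>0)).astype(np.uint8))
    for i in range(1,n):
        if s[i,4]>20:print('hole',cen[i].round(1),s[i,4],((onplane(c,[cen[i]],.028)[0,:2]*1000-cor)@np.c_[xd,yd]).round(1))
E
```

```text
bed z 0.0114 top z 0.0273
rect [array([515.25, 173.41]), array([169.09,  20.38]), np.float64(24.51)]
rect [array([629.38, 126.47]), array([ 23.29, 158.2 ]), np.float64(16.17)]
corner [596.77 199.62] ydir ang -1.2872 outer -1.2885 bar 0.1418 rail w 21.9 bar w 19.42 std 0.3338614206743051 0.24575532697423055
rail y ext 0.3 158.5 bar ext 0.5 169.6
hole [361.1  94.5] 230 [10.8 -9.4]
hole [383.5 140.1] 116 [-11.8  30.1]
hole [376.3 243.2] 79 [-12.1 129.6]
bed z 0.0113 top z 0.0272
rect [array([569.98, 151.6 ]), array([136.15, 246.32]), np.float64(67.41)]
rect [array([506.06,  50.92]), array([41.48, 40.2 ]), np.float64(69.53)]
corner [268.8  115.57] ydir ang 0.1457 outer -1.1329 bar -2.0509 rail w 27.36 bar w 33.3 std 7.739386285389609 0.0
rail y ext 169.1 380.4 bar ext -265.4 -225.2
hole [329.6 191.9] 189 [-43.5 324.9]
hole [351.2 231.5] 80 [ -7.6 352.7]
hole [346.1 321.6] 69 [ 91.5 366.5]
```

Run:
```python
from fx import *
cs=[load('fx0'),load('fx1')]
H=[((361.1,94.5),(329.6,191.9)),((383.5,140.1),(351.2,231.5)),((376.3,243.2),(346.1,321.6))]
T=[tri(cs,h) for h in H]
for t in T:print('tri',t[0].round(4),np.round(t[1],4))
v=T[2][0]-T[1][0];print('rail dir by holes',np.arctan2(v[1],v[0]),np.linalg.norm(v))
print(env.nose_length)
q=quat(-0.272);g=np.array([.5500,-.2373,.0435])
effector.command_gripper(.06,60)
env.movep(g+[0,0,.06],q)
print('contact',env.move_linear(g,vel=.08,contact_N=8),env.sense()['ee_pos'])
effector.command_gripper(0,60)
s=env.sense();print('grip',s['grip_width'],s['finger_force'],s['wrist_force'],s['wrist_torque'])
w=s['wrist_force']
env.move_linear(g+[0,0,.07],vel=.1)
s=env.sense();print('lift',s['grip_width'],s['finger_force'],s['wrist_force']-w,s['ee_pos'],s['clock'])
cap('wrist','held')
```

```text
tri [0.584  0.2057 0.0276] [0.0001 0.0001]
tri [0.6168 0.1741 0.0274] [0. 0.]
tri [0.6443 0.0788 0.0291] [0. 0.]
rail dir by holes -1.2901462665067294 0.0992091903312157
0.022
contact False [ 0.5503214  -0.2374124   0.04391366]
grip -0.0004148680366855769 0.0 [ 0.07830818  0.07781382 -0.51963306] [0.06066917 0.04847534 0.01736446]
lift -6.553324749278941e-06 0.0 [-0.68930705  0.20046882  0.74077124] [ 0.54964948 -0.23716044  0.11293567] 8.1417
```

Run:
```python
from h import *
c=load('held');t=cap('top','top1')
a=cv2.resize(t['frame'][150:290,260:440],(540,420),interpolation=cv2.INTER_CUBIC)
b=cv2.resize(c['frame'],(260,195));b=np.vstack([b,np.zeros((225,260,3),np.uint8)])
cv2.imwrite('pics/held2.png',np.hstack([a,b])[:,:,::-1])
s=env.sense();print(s['ee_pos'],s['grip_width'],s['joints'],Rn.from_quat(s['ee_rot']).as_matrix().round(3).tolist())
```

```text
[ 0.54951564 -0.23709721  0.11265967] -4.452314777177151e-05 [-4.07330280e-01  4.17764496e-01 -3.71126420e-02  1.11734102e+00
 -7.97713689e-06  1.43548244e+00] [[0.269, 0.963, -0.001], [0.963, -0.269, 0.001], [0.0, -0.001, -1.0]]
```

View pics/held2.png

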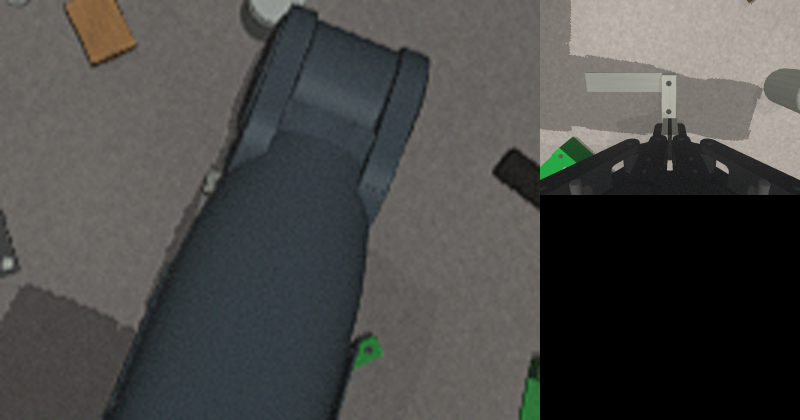

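The grasp missed: the wrist view shows the square still on the bench, in line with the closed fingers at px (~280,276). I'll check where the tips really are and whether the square moved.

Run:
```python
from h import *
c=load('held');H=heightmap(c);print('TCP',env.sense()['ee_pos'])
for v in range(235,330,6):print(v,[H[v,u].round(3).tolist() for u in (262,272,280,288)])
near=np.hypot(H[...,0]-.55,H[...,1]+.235)<.12
st=near&(H[...,2]>.025)&(H[...,2]<.05);print('stock',np.nanmedian(H[...,2][st]),[np.round(x,1) for x in rect(c,st,.04)[0]])
bl=near&(H[...,2]>.003)&(H[...,2]<.012);bl=cv2.morphologyEx(bl.astype(np.uint8),cv2.MORPH_OPEN,np.ones((5,5)));print('blade',rect(c,bl,.006)[0])
cv2.imwrite('pics/heldc.png',cv2.resize(c['frame'][140:340,150:420],(800,593),interpolation=cv2.INTER_CUBIC)[:,:,::-1])
```

```text
TCP [ 0.54951564 -0.23709721  0.11265967]
235 [[0.537, -0.242, 0.039], [0.544, -0.244, 0.04], [0.55, -0.246, 0.04], [nan, nan, nan]]
241 [[0.536, -0.247, 0.04], [0.543, -0.249, 0.039], [0.548, -0.25, 0.04], [0.554, -0.252, 0.039]]
247 [[0.535, -0.251, 0.04], [0.542, -0.253, 0.039], [0.547, -0.254, 0.04], [0.553, -0.256, 0.039]]
253 [[0.534, -0.255, 0.04], [0.541, -0.257, 0.039], [0.546, -0.259, 0.039], [0.551, -0.261, 0.039]]
259 [[0.532, -0.26, 0.037], [0.552, -0.226, 0.131], [0.555, -0.227, 0.131], [0.558, -0.228, 0.131]]
265 [[0.546, -0.229, 0.128], [0.552, -0.226, 0.137], [0.555, -0.227, 0.138], [0.558, -0.228, 0.137]]
271 [[0.547, -0.228, 0.135], [0.552, -0.226, 0.143], [0.555, -0.227, 0.143], [0.558, -0.228, 0.143]]
277 [[0.548, -0.225, 0.147], [0.552, -0.226, 0.147], [0.555, -0.227, 0.148], [0.558, -0.228, 0.148]]
283 [[0.548, -0.225, 0.153], [0.552, -0.226, 0.153], [0.555, -0.227, 0.152], [0.557, -0.228, 0.153]]
289 [[0.549, -0.225, 0.158], [0.552, -0.226, 0.158], [0.555, -0.227, 0.157], [0.557, -0.228, 0.157]]
295 [[0.55, -0.223, 0.166], [0.552, -0.225, 0.163], [0.554, -0.229, 0.158], [0.558, -0.226, 0.164]]
301 [[0.55, -0.224, 0.168], [0.552, -0.226, 0.167], [0.553, -0.231, 0.158], [0.558, -0.226, 0.169]]
307 [[0.549, -0.225, 0.171], [0.552, -0.226, 0.17], [0.553, -0.233, 0.158], [0.557, -0.227, 0.171]]
313 [[0.55, -0.224, 0.176], [0.552, -0.229, 0.169], [0.552, -0.236, 0.158], [0.557, -0.228, 0.172]]
319 [[0.55, -0.225, 0.178], [0.551, -0.231, 0.168], [0.552, -0.238, 0.158], [0.556, -0.229, 0.173]]
325 [[0.552, -0.22, 0.189], [0.55, -0.233, 0.168], [0.551, -0.24, 0.158], [0.555, -0.234, 0.169]]
stock 0.03937716799804712 [array([ 552. , -230.6]), array([73.9, 21.8]), np.float64(74.3)]
blade ((493.89324951171875, -193.60604858398438), (31.915342330932617, 106.6040267944336), 74.27989196777344)
```

View pics/heldc.png

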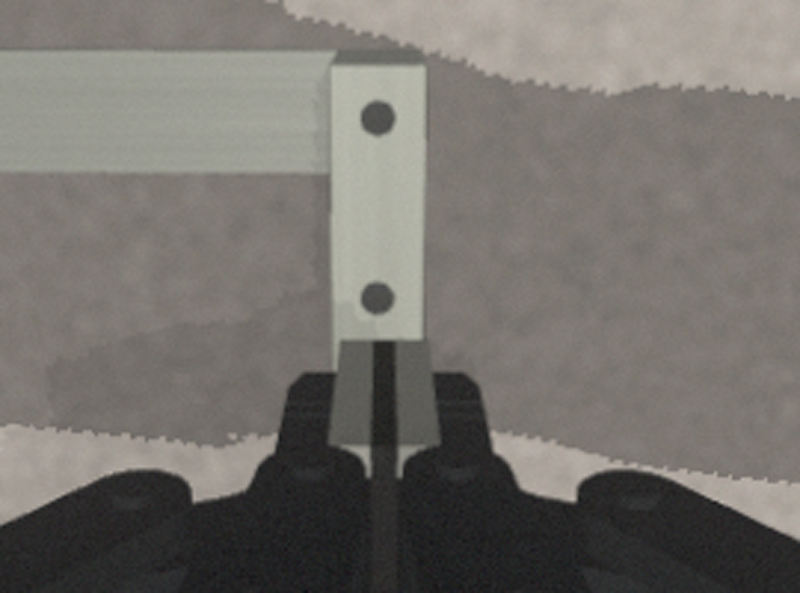

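The depth map puts the shut fingertips about 14 mm above the reported TCP. The nose length says they should be 22 mm below it, and that explains closing over the top of the stock. The square hasn't moved. I'll redo the grasp about 37 mm lower with a contact guard, which checks this directly.

Run:
```python
from h import *
c=load('held');H=heightmap(c)
print([(v,H[v,276:284,2].round(4).tolist()[::4]) for v in range(253,259)])
q=quat(-0.272)
g=np.array([.5500,-.2373,.0065])
effector.command_gripper(.05,60)
env.move_linear(g+[0,0,.045],vel=.15)
r=env.move_linear(g,vel=.06,contact_N=5);s=env.sense();print('contact',r,s['ee_pos'],s['wrist_force'],s['clock'])
cap('wrist','pre');H=heightmap(load('pre'))
n=np.hypot(H[...,0]-.55,H[...,1]+.23)<.06
cv2.imwrite('pics/pre.png',load('pre')['frame'][:,:,::-1])
if not r:
    effector.command_gripper(0,60);s=env.sense();print('grip',s['grip_width'],s['finger_force'],s['wrist_force'],s['clock'])
```

```text
[(253, [0.0398, 0.0388]), (254, [0.1258, 0.125]), (255, [0.1274, 0.1267]), (256, [0.1284, 0.1279]), (257, [0.1285, 0.1294]), (258, [0.1305, 0.1308])]
contact False [ 0.55022796 -0.23736611  0.00669411] [0.12830663 0.25320248 0.78248197] 10.2417
grip 0.020716271463751056 59.86259400844574 [-0.83396185  0.19555944  5.00232801] 10.6583
```

View pics/pre.png

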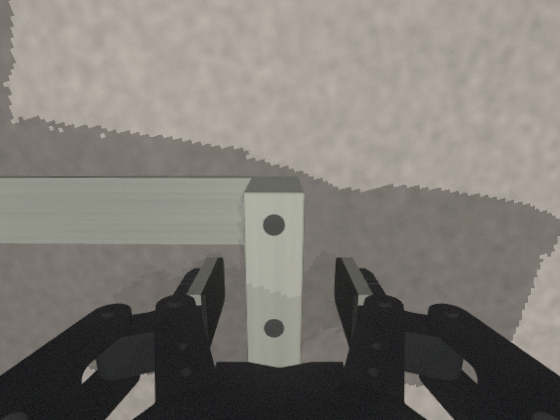

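The pads now straddle the stock: stock top at px (246-303, 192-365), pads at x≈215 and 345. The grip closed at 20.7 mm with 60 N. Next: lift, then measure the held square in the wrist camera.

```bash
cat > held.py <<'E'
from h import *
def held(c,tcp,ang,dz):
    """heel & direction of held square; dz = underside height (world)"""
    H=heightmap(c);y=np.array([np.cos(ang),np.sin(ang)]);xt=np.array([-y[1],y[0]])*-1  # tool y ; tool x = y x z
    xt=np.array([-y[1],y[0]]);xt=xt if False else np.array([y[1],-y[0]])*-1
    L=H[...,:2]-tcp[:2];a=L@y;b=L@xt;z=H[...,2]-dz
    st=(abs(a)<.03)&(b>.012)&(b<.07)&(z>.03)&(z<.048)
    bl=(a<-.02)&(a>-.16)&(abs(b)<.07)&(z>-.006)&(z<.016)
    bl=cv2.morphologyEx(bl.astype(np.uint8),cv2.MORPH_OPEN,np.ones((5,5)))>0
    zt=np.median(H[...,2][st]);r,_=rect(c,st,zt);
    rb,_=rect(c,bl,np.median(H[...,2][bl]))
    A=np.c_[a[bl],b[bl],np.ones(bl.sum())];k=np.linalg.lstsq(A,z[bl],rcond=None)[0]
    print('stock top',(zt-dz).round(4),'blade plane slope a,b,off',k.round(4),'rect',[np.round(v,2) for v in r],'blade',[np.round(v,2) for v in rb])
    bx=cv2.boxPoints(r)/1000;q=(bx-tcp[:2])@np.c_[y,xt]*1000
    bq=(cv2.boxPoints(rb)/1000-tcp[:2])@np.c_[y,xt]*1000
    print('stock corners tool(y,x)',q.round(1).tolist(),'blade',bq.round(1).tolist())
E
python3 - <<'E'
from held import *
g=np.array([.5502,-.2373,.0067]);w=env.sense()['wrist_force']
env.move_linear(g+[0,0,.07],vel=.12);env.dwell(.1)
s=env.sense();print('lift',s['grip_width'],s['finger_force'],s['wrist_force']-w,s['wrist_force'],s['wrist_torque'],s['ee_pos'],s['clock'])
c=cap('wrist','held1');held(c,s['ee_pos'],-.272,s['ee_pos'][2]-.0067)
E
```

```text
lift 0.020936786627217763 58.83927404880524 [ 1.09796494  0.68724745 -7.52319468] [ 0.26400309  0.88280688 -2.52086666] [ 0.00987716 -0.02255727  0.00184438] [ 0.54946432 -0.23701539  0.07554213] 11.4917
stock top 0.039 blade plane slope a,b,off [-0.0014 -0.0118  0.0054] rect [array([ 558.96, -210.41]), array([33.26, 21.85]), np.float64(74.33)] blade [array([ 482.23, -189.37]), array([ 32.92, 115.11]), np.float64(74.61)]
stock corners tool(y,x) [[-8.9, 11.6], [12.9, 11.5], [13.0, 44.8], [-8.9, 44.8]] blade [[-135.1, 11.2], [-20.0, 11.6], [-20.1, 44.5], [-135.2, 44.1]]
```

The square is held flat (blade slope ~0.01, stock top 39 mm above the underside). In tool coordinates the heel is at y=+13.0, x=+44.6 mm. Next: move over the bed, clear of rail and bar, and touch down.

```bash
cat > place.py <<'E'
from held import *
TH=.2823;TY=np.array([np.cos(TH),np.sin(TH)]);XD=-TY;YD=np.array([np.sin(TH),-np.cos(TH)])
COR=np.array([.5972,.1997]);Q=quat(TH)
def tcp(hx,hy,z): return np.r_[COR+XD*(hx+13.0)/1e3+YD*(hy+44.6)/1e3,z]
def heel(s): 
    p=(s['ee_pos'][:2]-COR)*1e3;return np.round([p@XD-13.0,p@YD-44.6,s['ee_pos'][2]*1e3],2)
def rep(n,w0=None):
    s=env.sense();f=s['wrist_force'];F=np.round([f[:2]@XD,f[:2]@YD,f[2]],2)
    print(n,'heel',heel(s),'F(x,y,z)',F,'Tz',round(s['wrist_torque'][2],2),'grip',round(s['grip_width'],4),round(s['finger_force'],1),'t',round(s['clock'],2));return F
E
python3 - <<'E'
from place import *
env.movep(tcp(8,30,.085),Q);env.dwell(.1);rep('hover');cap('wrist','hov')
env.move_linear(tcp(8,30,.032),vel=.12);rep('low')
r=env.move_linear(tcp(8,30,.0155),vel=.03,contact_N=5);print(r);rep('touch')
c=cap('wrist','touch');cv2.imwrite('pics/touch.png',c['frame'][:,:,::-1])
E
```

```text
hover heel [ 8.19 31.43 84.96] F(x,y,z) [ 0.27 -0.12 -3.3 ] Tz -0.05 grip 0.0211 58.9 t 13.0
low heel [ 7.82 30.25 32.29] F(x,y,z) [-0.26  0.12 -3.14] Tz 0.03 grip 0.0209 58.9 t 13.64
True
touch heel [ 7.59 29.96 18.93] F(x,y,z) [-0.33  0.06  4.69] Tz -0.02 grip 0.021 60.1 t 14.11
```

View pics/touch.png

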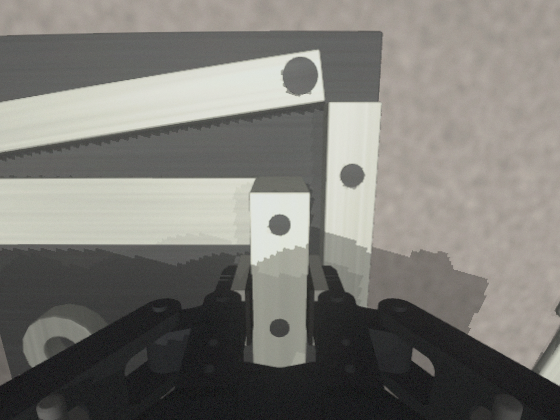

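Touchdown is at 18.9 mm (18.7 expected). In the picture the stock (250-310 px) is parallel to the rail (330-380), the blade (y 178-245) is clear below the bar, and the bearing at (65,340) is untouched. Now slide toward the bar, then toward the rail.

Run:
```python
from place import *
z=env.sense()['ee_pos'][2]
print(env.move_linear(tcp(7.6,-4,z),vel=.035,contact_N=7));rep('y stop')
h=heel(env.sense())
print(env.move_linear(tcp(-5,h[1],z),vel=.02,contact_N=7));rep('x stop')
env.dwell(.2);rep('settled')
c=cap('wrist','home');cv2.imwrite('pics/home.png',c['frame'][:,:,::-1])
```

```text
True
y stop heel [ 7.82 -2.64 18.94] F(x,y,z) [-0.04  1.54  4.18] Tz 0.14 grip 0.0207 60.2 t 15.07
True
x stop heel [ 7.77 -2.61 18.95] F(x,y,z) [1.42 0.06 4.77] Tz 0.22 grip 0.0208 60.2 t 15.32
settled heel [ 7.75 -2.61 18.96] F(x,y,z) [0.81 0.16 5.33] Tz 0.17 grip 0.0213 60.2 t 15.53
```

View pics/home.png

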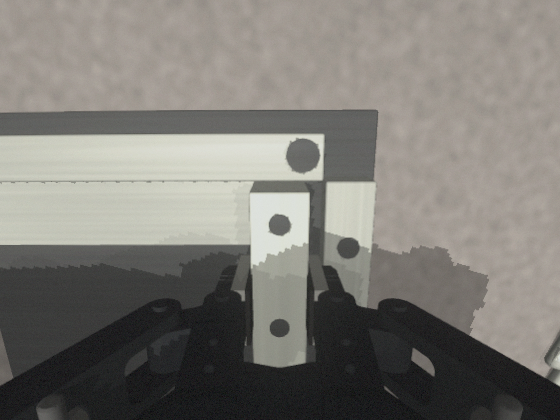

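The bar is now pushed out square: its face and the blade edge both lie at row ~181. The corner is at (325,181) and the rail gap is still ~15 px. The x move tripped early on friction, so I'll unload z a little, close the rail gap, then press in small steps until the force builds up.

Run:
```python
from place import *
z=env.sense()['ee_pos'][2]
h=heel(env.sense())
env.move_linear(tcp(h[0],h[1]+.7,z+.0004),vel=.02);rep('eased')
print(env.move_linear(tcp(-5,h[1]+.7,z+.0004),vel=.02,contact_N=12));F=rep('x stop')
tx=heel(env.sense())[0]
for i in range(8):
    if F[0]>8: break
    tx-=.5;env.move_linear(tcp(tx,h[1]+.7,z+.0002),vel=.02);env.dwell(.1);F=rep('px %.1f'%tx)
ty=h[1]+.7
for i in range(8):
    if F[1]>6: break
    ty-=.4;env.move_linear(tcp(tx,ty,z),vel=.02);env.dwell(.1);F=rep('py %.1f'%ty)
c=cap('wrist','home2');cv2.imwrite('pics/home2.png',c['frame'][60:310,100:420][:,:,::-1].repeat(2,0).repeat(2,1))
print(tx,ty,z)
```

```text
eased heel [ 7.89 -1.92 19.03] F(x,y,z) [-1.33  0.36  0.02] Tz 0.23 grip 0.0211 59.6 t 15.82
True
x stop heel [ 5.23 -1.82 19.01] F(x,y,z) [3.5  0.29 6.7 ] Tz 0.18 grip 0.0204 65.8 t 16.2
px 4.7 heel [ 5.19 -1.81 19.05] F(x,y,z) [5.24 1.15 2.74] Tz 0.25 grip 0.021 66.3 t 16.55
px 4.2 heel [ 5.21 -1.81 19.02] F(x,y,z) [6.97 2.52 4.4 ] Tz 0.26 grip 0.0208 67.1 t 16.9
px 3.7 heel [ 5.2  -1.85 19.02] F(x,y,z) [8.05 2.32 6.45] Tz 0.24 grip 0.021 67.9 t 17.25
py -2.3 heel [ 5.16 -1.83 19.03] F(x,y,z) [9.39 3.35 7.36] Tz 0.24 grip 0.0206 68.1 t 17.6
py -2.7 heel [ 5.18 -1.84 19.04] F(x,y,z) [9.3  6.33 8.09] Tz 0.23 grip 0.0209 68.0 t 17.95
3.7300000000000004 -2.71 0.018954192646727562
```

View pics/home2.png

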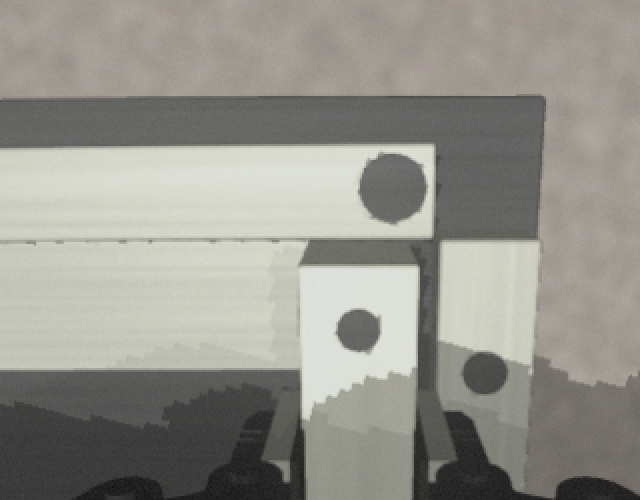

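The square is flush on the bar, but there still seems to be a gap to the rail (crop x 418 to 440). I'll measure that gap and the outer finger's height over the rail in this frame's depth map.

Run:
```python
from place import *
c=load('home2');H=heightmap(c);P=H[...,:2]-COR;X=P@XD*1e3;Y=P@YD*1e3;Z=H[...,2]*1e3
print('tcp',env.sense()['ee_pos'])
for v in (200,215,230,245,252,254,256,258,260,264,270,280):
    print(v,' '.join(f'{u}:({X[v,u]:.0f},{Y[v,u]:.0f},{Z[v,u]:.0f})' for u in range(300,340,3)))
m=(Z>23.5)&(Z<32)&(X<2)&(X>-30)&(Y>3)&(Y<35);print('rail inner X', [round(np.nanmax(X[v][m[v]]),2) for v in (190,200,210,220,230) if m[v].any()])
st=(Z>47)&(Z<55)&(Y>-8)&(Y<28)&(X>-5)&(X<40);print('stock X',[ (round(np.nanmin(X[v][st[v]]),2),round(np.nanmax(X[v][st[v]]),2)) for v in (200,210,220,230,240) if st[v].any()],'Ymin',np.nanmin(Y[st]))
s=env.sense();print(s['wrist_torque'])
```

```text
tcp [0.59166112 0.15358071 0.01905309]
200 300:(9,4,50) 303:(nan,nan,nan) 306:(7,4,51) 309:(5,4,50) 312:(1,12,11) 315:(-1,12,11) 318:(-1,10,23) 321:(-2,9,27) 324:(-3,9,27) 327:(-4,9,27) 330:(-5,9,27) 333:(-7,9,28) 336:(-8,9,27) 339:(-9,9,28)
215 300:(9,9,52) 303:(8,9,51) 306:(7,9,52) 309:(5,9,52) 312:(1,20,10) 315:(-1,20,10) 318:(-1,16,25) 321:(-2,15,28) 324:(-3,15,28) 327:(-4,16,27) 330:(-6,16,27) 333:(-7,16,27) 336:(-8,16,27) 339:(-10,16,26)
230 300:(9,15,51) 303:(8,15,52) 306:(6,15,50) 309:(2,28,11) 312:(1,28,11) 315:(-1,27,13) 318:(-1,23,25) 321:(-2,22,28) 324:(-3,23,27) 327:(-5,22,28) 330:(-6,22,27) 333:(-7,22,28) 336:(-9,23,27) 339:(-10,23,27)
245 300:(8,21,51) 303:(7,21,52) 306:(6,21,51) 309:(2,35,11) 312:(0,36,10) 315:(-1,34,15) 318:(-1,30,27) 321:(-2,30,27) 324:(-3,29,29) 327:(-5,29,27) 330:(-6,29,27) 333:(-8,29,28) 336:(-9,29,28) 339:(-10,29,28)
252 300:(8,23,52) 303:(7,23,52) 306:(6,23,52) 309:(2,39,10) 312:(0,39,11) 315:(-1,37,16) 318:(-1,33,27) 321:(-2,32,28) 324:(-4,32,28) 327:(-5,33,26) 330:(-6,33,28) 333:(-8,33,27) 336:(-9,32,29) 339:(-10,33,28)
254 300:(8,24,51) 303:
[... 1111 characters left out ...]
 318:(1,33,47) 321:(-0,32,48) 324:(-3,37,38) 327:(-4,36,39) 330:(-5,37,38) 333:(-6,36,40) 336:(-7,36,39) 339:(-11,42,27)
280 300:(8,35,51) 303:(7,35,51) 306:(6,35,52) 309:(5,32,56) 312:(4,32,57) 315:(3,33,56) 318:(2,32,57) 321:(1,32,57) 324:(-0,33,55) 327:(-3,37,48) 330:(-4,37,47) 333:(-5,37,48) 336:(-6,37,47) 339:(-7,37,48)
rail inner X [np.float64(-0.66), np.float64(-0.68), np.float64(-0.62), np.float64(-0.79), np.float64(-0.93)]
stock X [(np.float64(5.43), np.float64(27.06)), (np.float64(5.37), np.float64(27.12)), (np.float64(5.25), np.float64(26.97)), (np.float64(5.75), np.float64(26.92)), (np.float64(5.53), np.float64(27.18))] Ymin 0.090710406073673
[-1.32814699  1.36720504  0.23958481]
```

Measured: the stock face is ~6 mm from the rail, and the outer fingertip (z≈28-30 mm) is catching the rail's top edge (28 mm), so the grip is too low. I'll slide clear of the bar and rail, re-grip 6 mm higher, and press again.

Run:
```python
from place import *
env.move_linear(tcp(6.5,-1,.0205),vel=.03);rep('ease')
env.move_linear(tcp(22,32,.021),vel=.08);rep('clear')
print(env.move_linear(tcp(22,32,.016),vel=.03,contact_N=4));rep('down')
effector.command_gripper(.036,60)
env.move_linear(tcp(22,32,env.sense()['ee_pos'][2]+.0062),vel=.05);rep('up')
effector.command_gripper(0,60);rep('regrip')
z=env.sense()['ee_pos'][2]
env.move_linear(tcp(22,32,z+.0006),vel=.02);rep('light')
print(env.move_linear(tcp(22,-5,z+.0006),vel=.04,contact_N=8));rep('y stop')
h=heel(env.sense());env.move_linear(tcp(22,h[1]+.8,z+.0004),vel=.03)
print(env.move_linear(tcp(-5,h[1]+.8,z+.0004),vel=.04,contact_N=10));rep('x stop')
c=cap('wrist','home3');H=heightmap(c);P=H[...,:2]-COR;X=P@XD*1e3;Y=P@YD*1e3;Z=H[...,2]*1e3
m=(Z>23.5)&(Z<32)&(X<2)&(X>-30)&(Y>3)&(Y<35);print('rail inner X', [round(np.nanmax(X[v][m[v]]),2) for v in (190,200,210,220,230) if m[v].any()])
st=(Z>47)&(Z<55)&(Y>-8)&(Y<28)&(X>-5)&(X<40);print('stock X',[ (round(np.nanmin(X[v][st[v]]),2),round(np.nanmax(X[v][st[v]]),2)) for v in (200,210,220,230,240) if st[v].any()],'Ymin',np.nanmin(Y[st]))
cv2.imwrite('pics/home3.png',c['frame'][60:310,100:420][:,:,::-1].repeat(2,0).repeat(2,1))
print(z,h)
```

```text
ease heel [ 6.41 -0.93 20.29] F(x,y,z) [ 1.01  1.38 -1.79] Tz 0.22 grip 0.0206 59.4 t 18.27
clear heel [22.04 32.32 21.09] F(x,y,z) [ 0.11 -0.05 -3.31] Tz -0.0 grip 0.0206 59.4 t 18.88
True
down heel [21.61 32.04 18.8 ] F(x,y,z) [1.47 0.56 7.59] Tz 0.03 grip 0.0209 61.1 t 19.08
up heel [21.55 32.02 24.36] F(x,y,z) [ 0.32 -1.13  0.64] Tz 0.04 grip 0.0362 0.0 t 19.66
regrip heel [21.67 32.03 24.23] F(x,y,z) [ 0.07 -0.04  3.96] Tz -0.02 grip 0.0208 60.0 t 19.93
light heel [22.53 31.98 24.34] F(x,y,z) [ 0.61 -0.   -2.84] Tz -0.01 grip 0.0206 59.1 t 20.18
True
y stop heel [22.4  -2.62 24.59] F(x,y,z) [-1.09  3.19 -1.33] Tz 0.13 grip 0.0209 59.3 t 21.02
True
x stop heel [-0.84 -1.73 24.3 ] F(x,y,z) [ 1.12 -0.01  4.73] Tz 0.19 grip 0.0203 61.0 t 21.85
rail inner X [np.float64(-2.64), np.float64(-2.73), np.float64(-2.9), np.float64(-2.58), np.float64(-2.59)]
stock X [(np.float64(-0.56), np.float64(21.16)), (np.float64(-0.69), np.float64(20.95)), (np.float64(-0.4), np.float64(20.98)), (np.float64(-0.46), np.float64(21.09)), (np.float64(-0.53), np.float64(21.17))] Ymin 0.3417739013950724
0.02423360988639208 [22.4  -2.62 24.59]
```

Run:
```python
from place import *
z=.0244;h=heel(env.sense());tx,ty=h[0],h[1];F=rep('start')
for i in range(8):
    if F[0]>7: break
    tx-=.6;env.move_linear(tcp(tx,ty,z),vel=.02);env.dwell(.1);F=rep('px %.1f'%tx)
for i in range(8):
    if F[1]>7: break
    ty-=.5;env.move_linear(tcp(tx,ty,z),vel=.02);env.dwell(.1);F=rep('py %.1f'%ty)
c=cap('wrist','home4');cv2.imwrite('pics/home4.png',c['frame'][60:310,100:420][:,:,::-1].repeat(2,0).repeat(2,1))
print(tx,ty)
```

```text
start heel [-0.84 -1.73 24.27] F(x,y,z) [0.91 0.58 4.98] Tz 0.22 grip 0.0207 60.9 t 21.9
px -1.4 heel [-1.01 -1.73 24.35] F(x,y,z) [4.79 1.56 2.54] Tz 0.2 grip 0.0206 60.7 t 22.27
px -2.0 heel [-1.01 -1.74 24.35] F(x,y,z) [7.24 1.72 4.33] Tz 0.19 grip 0.0203 60.9 t 22.62
py -2.2 heel [-1.01 -1.73 24.35] F(x,y,z) [6.88 3.06 4.36] Tz 0.25 grip 0.0207 60.8 t 22.97
py -2.7 heel [-1.05 -1.73 24.37] F(x,y,z) [6.71 6.3  3.52] Tz 0.21 grip 0.0207 60.8 t 23.32
py -3.2 heel [-1.02 -1.8  24.36] F(x,y,z) [7.59 8.46 5.94] Tz 0.37 grip 0.0203 60.8 t 23.67
-2.04 -3.23
```

View pics/home4.png

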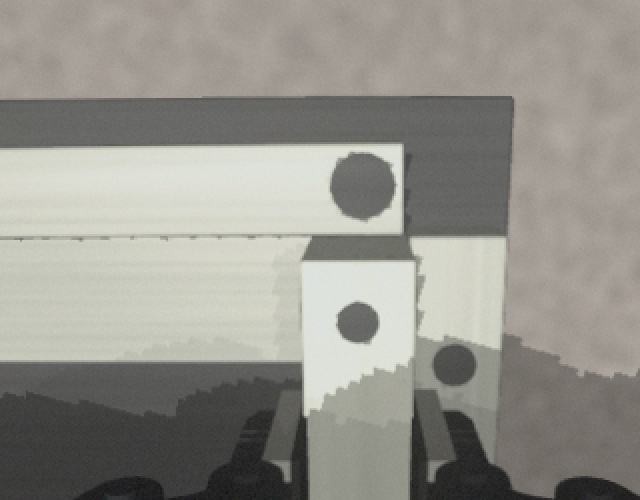

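The square sits in the corner: heel at crop (410,236), tight to the rail end, and the bar face runs along the blade, parallel to the bed edge to ~0.002 rad. Further commanded motion only raised the force (x 7.6 N, y 8.5 N), so both stops are hard. Handing in.

Run:
```python
from place import *
rep('final');print(env.job_done())
```

```text
final heel [-1.03 -1.81 24.37] F(x,y,z) [7.54 7.62 4.64] Tz 0.27 grip 0.0207 60.8 t 23.72
the job is handed in; nothing more can be done
None
```

The job is handed in at about 23.7 s: the square is held at about 61 N, lying flat and pressed home with about 7.5 N each way toward the rail and the bar. The bar measured square to within about 0.002 rad; the first grasp missed and I re-gripped once; the judge returned no verdict.

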